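Pack the candlestick tote and prove it level

TASK

Pack every candlestick on the bench upright into the tote, one to a cell, each on a floor deep enough that nothing stands above the rim. With all packed, pinch the two buttons on the height-check bar together to free it, sweep the bar over the tote right to the far end, and bring it back to its parked place. Leave the candle, the glass and the tape roll alone.

Things in the scene. Friction and masses are not known exactly. Their poses are not given: they have to be found in the camera images.
- tote: Grey packing tote, fixed, 198 (x) x 178 (y) mm, walls 5 mm, rim 106 mm above the bench. Origin: centre of its underside, on the bench; z up. Dividers 4 mm thick, tops 60 mm above the bench, make 3 x 2 cells, each 60 (x) x 82 (y) mm clear; centres at x = -64, 0, +64, y = -43, +43 mm. Outside, rails along x at y = +-97 mm, 90 mm high, from x = -159 to +111 mm.
- bar (a joint): Height-check bar, slides on the rails along the tote's +x, m: 0 = parked (at tote x = -132 mm), 0.217 = far stop. Its beam, 14 (x) x 208 (y) x 10 mm, has its underside 2 mm above the rim and runs into what stands higher. Slides with 1.5 N, stays where left. Caught at 0; passes the catch (bar 0 to 0.012, either way) only while both buttons are held in; beyond that it runs free.
- pinch (a point): Point midway between the two opposed buttons on the bar's housing, 144 mm above the bench, 26 mm above the beam's top; moves with the bar, axes as the tote. Housing 24 (x) x 34 (y) mm, top 158 mm above the bench. The buttons, black discs 18 mm across, stick out of it along +y and -y, 58 mm over both. Catch posts on the tote's end wall reach 117 mm above the bench.
- button_l (a joint): Spring button on the bar's +y side, m pressed in: 0 out, 0.006 fully in (2 N to start, 5 N fully in). It frees its side of the catch when pressed more than 0.004.
- button_r (a joint): The same on the -y side.
- riser0: Wooden riser block, 56 x 78 x 40 mm, fixed on the floor of one of the tote's cells (which one varies). Origin: centre of its underside, 6 mm above the bench; its top is 46 mm above the bench. Leaves 60 mm to the rim: a shallow cell.
- riser1: Wooden riser block, 56 x 78 x 40 mm, fixed on the floor of one of the tote's cells (which one varies). Origin: centre of its underside, 6 mm above the bench; its top is 46 mm above the bench. Leaves 60 mm to the rim: a shallow cell.
- riser2: Wooden riser block, 56 x 78 x 40 mm, fixed on the floor of one of the tote's cells (which one varies). Origin: centre of its underside, 6 mm above the bench; its top is 46 mm above the bench. Leaves 60 mm to the rim: a shallow cell.
- pad0: Thin wooden pad, 56 x 78 x 4 mm, fixed on the floor of one of the tote's cells (which one varies). Origin: centre of its underside, 6 mm above the bench; its top is 10 mm above the bench. Leaves 96 mm to the rim: a deep cell.
- pad1: Thin wooden pad, 56 x 78 x 4 mm, fixed on the floor of one of the tote's cells (which one varies). Origin: centre of its underside, 6 mm above the bench; its top is 10 mm above the bench. Leaves 96 mm to the rim: a deep cell.
- pad2: Thin wooden pad, 56 x 78 x 4 mm, fixed on the floor of one of the tote's cells (which one varies). Origin: centre of its underside, 6 mm above the bench; its top is 10 mm above the bench. Leaves 96 mm to the rim: a deep cell.
- tall0: Tall black candlestick, 92 mm tall: weighted oblong foot 52 mm (x) x 74 mm (y) x 10 mm, and a square stem 22 x 22 mm up its middle to the top, with a small collar up to 16 mm above the underside. Origin: centre of its underside; z up the stem. Stands upright on the bench at the start; may be absent (None).
- tall1: Tall black candlestick, 92 mm tall: weighted oblong foot 52 mm (x) x 74 mm (y) x 10 mm, and a square stem 22 x 22 mm up its middle to the top, with a small collar up to 16 mm above the underside. Origin: centre of its underside; z up the stem. Stands upright on the bench at the start; may be absent (None).
- tall2: Tall black candlestick, 92 mm tall: weighted oblong foot 52 mm (x) x 74 mm (y) x 10 mm, and a square stem 22 x 22 mm up its middle to the top, with a small collar up to 16 mm above the underside. Origin: centre of its underside; z up the stem. Stands upright on the bench at the start; may be absent (None).
- short0: Short black candlestick, 56 mm tall: weighted oblong foot 52 mm (x) x 74 mm (y) x 10 mm, and a square stem 22 x 22 mm up its middle to the top, with a small collar up to 16 mm above the underside. Origin: centre of its underside; z up the stem. Stands upright on the bench at the start; may be absent (None).
- short1: Short black candlestick, 56 mm tall: weighted oblong foot 52 mm (x) x 74 mm (y) x 10 mm, and a square stem 22 x 22 mm up its middle to the top, with a small collar up to 16 mm above the underside. Origin: centre of its underside; z up the stem. Stands upright on the bench at the start; may be absent (None).
- short2: Short black candlestick, 56 mm tall: weighted oblong foot 52 mm (x) x 74 mm (y) x 10 mm, and a square stem 22 x 22 mm up its middle to the top, with a small collar up to 16 mm above the underside. Origin: centre of its underside; z up the stem. Stands upright on the bench at the start; may be absent (None).
- candle: Ivory pillar candle, 70 mm across, 100 mm tall; a bystander, to be left alone. Origin: centre of its underside.
- tape: Roll of packing tape lying flat, 104 mm across, 48 mm high; a bystander, to be left alone. Origin: centre of its underside.
- votive: Clear glass votive cup, 72 mm across, 70 mm tall; a bystander, to be left alone. Origin: centre of its underside.
Things that resemble listed ones, but are neither listed nor needed, are in the scene too. Leave any green, orange or pink look-alike of the short0 alone.

How it is judged:
On the way, in this order (a step that is already met when the one before it is completed fails the run):
1. every candlestick stands in the tote, none above the rim, with the bar still parked (z of tall0 in the frame of tote between 0.004 and 0.0145 m and x of tall0 in the frame of tote between -0.094 and 0.094 m and y of tall0 in the frame of tote between -0.084 and 0.084 m and angle between each of tall0, tall1, tall2, short0, short1, short2's own z axis and vertical below 0.12 rad and z of tall1 in the frame of tote between 0.004 and 0.0145 m and x of tall1 in the frame of tote between -0.094 and 0.094 m and y of tall1 in the frame of tote between -0.084 and 0.084 m and z of tall2 in the frame of tote between 0.004 and 0.0145 m and x of tall2 in the frame of tote between -0.094 and 0.094 m and y of tall2 in the frame of tote between -0.084 and 0.084 m and z of short0 in the frame of tote between 0.004 and 0.0505 m and x of short0 in the frame of tote between -0.094 and 0.094 m and y of short0 in the frame of tote between -0.084 and 0.084 m and z of short1 in the frame of tote between 0.004 and 0.0505 m and x of short1 in the frame of tote between -0.094 and 0.094 m and y of short1 in the frame of tote between -0.084 and 0.084 m and z of short2 in the frame of tote between 0.004 and 0.0505 m and x of short2 in the frame of tote between -0.094 and 0.094 m and y of short2 in the frame of tote between -0.084 and 0.084 m and value of joint bar below 0.01 m and linear speed of each of tall0, tall1, tall2, short0, short1, short2 below 0.03 m/s), for 0.2 s.
2. the bar has been swept to the far end over the packed tote (z of tall0 in the frame of tote between 0.004 and 0.0145 m and x of tall0 in the frame of tote between -0.094 and 0.094 m and y of tall0 in the frame of tote between -0.084 and 0.084 m and angle between each of tall0, tall1, tall2, short0, short1, short2's own z axis and vertical below 0.12 rad and z of tall1 in the frame of tote between 0.004 and 0.0145 m and x of tall1 in the frame of tote between -0.094 and 0.094 m and y of tall1 in the frame of tote between -0.084 and 0.084 m and z of tall2 in the frame of tote between 0.004 and 0.0145 m and x of tall2 in the frame of tote between -0.094 and 0.094 m and y of tall2 in the frame of tote between -0.084 and 0.084 m and z of short0 in the frame of tote between 0.004 and 0.0505 m and x of short0 in the frame of tote between -0.094 and 0.094 m and y of short0 in the frame of tote between -0.084 and 0.084 m and z of short1 in the frame of tote between 0.004 and 0.0505 m and x of short1 in the frame of tote between -0.094 and 0.094 m and y of short1 in the frame of tote between -0.084 and 0.084 m and z of short2 in the frame of tote between 0.004 and 0.0505 m and x of short2 in the frame of tote between -0.094 and 0.094 m and y of short2 in the frame of tote between -0.084 and 0.084 m and value of joint bar above 0.205 m), for 0.1 s.
At the end, for the whole second after the job is handed in: Every candlestick stands at rest in the tote (tilt under 0.12 rad, top not over the rim by more than 0.5 mm) and the bar is parked again, within 10 mm of its start (all of step 1); the robot touches nothing.
It fails at once if the candle is knocked away (moved over 40 mm) (distance of candle from where it was at the start of the episode above 0.04 m).
It fails at once if the tape is knocked away (moved over 40 mm) (distance of tape from where it was at the start of the episode above 0.04 m).
It fails at once if the votive is knocked away (moved over 40 mm) (distance of votive from where it was at the start of the episode above 0.04 m).
Of tall0, tall1, tall2, short0, short1, short2 only 4 to 6 are there at a start; the rules pass over those that are not, and their reading is None.
At some moment in a run one of tall0, tall1, tall2, short0, short1, short2 may be knocked a few centimetres aside while the robot is not near it.
It also fails if it takes over 210 s, if anything falls off the work surface, if the arm or the gripper's body presses on something with over 40 N, if the wrist force passes 120 N, or if a joint passes its speed limit or range.

ROBOT

A 6-joint arm with a two-finger parallel gripper is mounted at the origin on the work surface. World frame = base frame: x ahead of the robot, y to its left, z up, the work surface at z = 0. Lengths are in m, angles in rad, forces in N, time in s.
With the tool pointing down it reaches from about 0.275 to 0.725 m from the base axis. Payload 15.9 kg.
Tool frame: the origin (TCP) lies between the finger pads; the fingertips stand 22 mm ahead of it and the grasp point (between the pads) lies 3 mm ahead of it; z points along the fingers, y is the line along which they close (so a half turn about z gives the same grasp; the last joint's range is limited). The gripper opens to 85 mm and grips with 20 to 120 N. Pads are 22 mm wide; open, the fingers measure 114 mm over their backs; the gripper's body (76 mm by 85 mm) begins 54 mm behind the grasp point. The pads swing forward as they close: fully open they stand 13 mm farther back than shut.
Start: joints at [-1.302, 0.213, -0.034, 1.323, 0, 1.571], TCP at [0.133, -0.482, 0.253] pointing down, gripper open.
Joint ranges: [-2.98, 2.98], [-0.74, 1.72], [-1.14, 1.35], [-2.1, 2.04], [-1.57, 1.44], [-3.14, 3.14]. Speed limits (rad/s): [1.89, 1.89, 2.39, 2.57, 3.14, 3.14].

INTERFACE

Orientations are given as [roll, pitch, yaw] about the fixed x, y, z axes, in that order (R = Rz(yaw) Ry(pitch) Rx(roll)).
In Python, from station import manip gives the robot as it stands.
- The arm moves only by the shell command python3 -m creep 'ROWS' [FORCE]. ROWS is JSON, a list of rows, each a list of 3 entries, a list of its own where there are three numbers: the turn, a rotation vector about the tool's x, y, z in units of 8 degrees (1.0 is 8 degrees), then the shift along the tool's x, y, z in cm, then the gripper's target within -1 to 1 (fully open at 1, half-way at 0, shut at -1). In form: [[[ax, ay, az], [tx, ty, tz], jaw], ...]. A call has 1 to 20 rows; each row shifts and turns the commanded pose from where the row before left it, along the tool's axes as they then stand; what a row does not reach is not made up. A row lasts 1/8 s, in which the tool goes at most 62.5 mm and 10.7 degrees, less where a joint would pass 70% of its speed; a pose out of reach is approached as far as the arm can. A call is refused whole if a number of a shift passes 6.25 or a number of a turn 1, either way. A call with a gripper value outside its range is refused whole. The fingers move at their own pace and stop on an object; FORCE is the grip in N (left out, the last holds). Time passes only in rows, so rows that do not move let the fingers close. It gives the time, the measured TCP pose, the force, the opening and the grip force at its end, in the units of the state.
- manip.state(): the state, without advancing time (a new reading comes with each control period).
- manip.read_camera(name): name is "side" or "top"; returns (picture, depth): 384x512x3 uint8, red, green, blue; 384x512 float32, m along the optical axis (not along the pixel's ray), 0 where there is no reading.
- manip.get_calibration(name): a dict with "K" (3x3 intrinsics, pixels), "rvec" (rotation vector, rad) and "tvec" (3), from world to camera coordinates, as OpenCV has them. Camera axes: x right, y down, z forward; pixel columns grow to the right and rows downward; lengths in m; the calibration is good to about 2 mm. A picture is of the moment at which its call begins. get_calibration takes no time and is no camera call.
- manip.finish_job(): hands the job in; it is judged then, once.
The state is a dict: "t": time; "q": joint angles; "dq": joint speeds; "joint_torque": joint torques, N m; "eef_pos": TCP position; "tcp_rot": TCP orientation; "ft_force": force on the tool from outside, world axes, zero at the start; "moment": the same for the moment, N m; "grip_width": opening from 0.0 (shut) to 1.0 (fully open); "grasp_force": force on a finger pad.
Only numpy, scipy, OpenCV 4.12 (cv2) and the standard library are available. Lean on these libraries where they do the work, as an engineer would, in place of code of your own. Each camera call takes 0.05 s, during which the arm holds its last target. There are 200 camera calls.

## Working session

There is one attempt and no reset: what is moved stays moved. The work goes in short steps, Python scripts to look and compute and a shell command to move; the robot and the scene stay as the last step left them, time stands still between calls to the robot, and variables do not carry over. Pictures are saved under pics/ and viewed, at most 14 in all, crops included, and the job is handed in when it is done.

```bash
mkdir -p pics
cat > h.py <<'E'
import numpy as np, cv2
from station import manip
def cam(n):
    im,d=manip.read_camera(n); c=manip.get_calibration(n)
    K=np.array(c["K"]);R=cv2.Rodrigues(np.array(c["rvec"],float))[0];t=np.array(c["tvec"],float).ravel()
    v,u=np.mgrid[0:384,0:512]
    P=np.stack([(u-K[0,2])/K[0,0]*d,(v-K[1,2])/K[1,1]*d,d],-1)
    W=(P-t)@R
    W[d==0]=np.nan
    return im,d,W,K,R,t
def save(n,im,s=1.5):
    cv2.imwrite(n,cv2.resize(im[:,:,::-1],None,fx=s,fy=s,interpolation=cv2.INTER_CUBIC))
E
python3 - <<'E'
from h import *
for n in("top","side"):
    im,d,W,K,R,t=cam(n); save(f"pics/{n}0.png",im); np.savez(f"{n}0.npz",im=im,W=W)
    print(n,K[0,0],-R.T@t,R[2])
print(manip.state())
E
```

```text
top 370.6116437312325 [ 0.49344942 -0.09358156  1.10104748] [ 0.067017    0.02579444 -0.99741835]
side 392.20986168800476 [-0.16375094  0.80541108  0.80473729] [ 0.53252416 -0.66770927 -0.52017531]
{'t': 0.1, 'q': array([-1.30196937e+00,  2.13354139e-01, -3.49714041e-02,  1.32350122e+00,
       -2.88283017e-06,  1.57081472e+00]), 'dq': array([ 9.13026553e-04,  3.37433634e-06,  5.62677007e-04, -2.64203166e-04,
       -8.78236068e-04, -7.81650369e-04]), 'joint_torque': array([-1.69556570e-03, -6.87245035e+01,  4.87809312e+01,  1.22745166e-02,
       -1.56980714e-04, -8.04065934e-06]), 'eef_pos': array([ 0.13272607, -0.48177509,  0.25285195]), 'tcp_rot': array([-3.14056222e+00,  2.90177995e-06,  2.68808571e-01]), 'ft_force': array([ 0.19152996, -0.15759302,  0.25058499]), 'moment': array([-0.02038943,  0.02664618, -0.04155441]), 'grasp_force': 0.0, 'grip_width': 0.999800609413044}
```

View pics/top0.png

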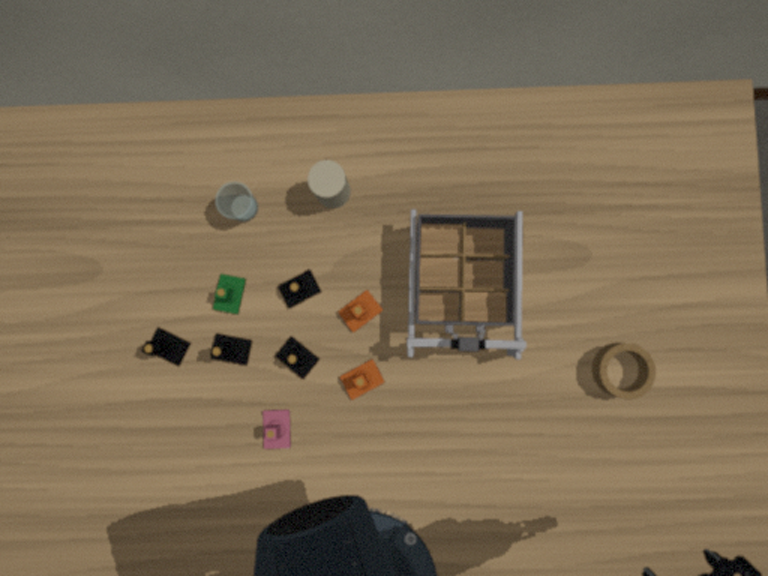

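View pics/side0.png

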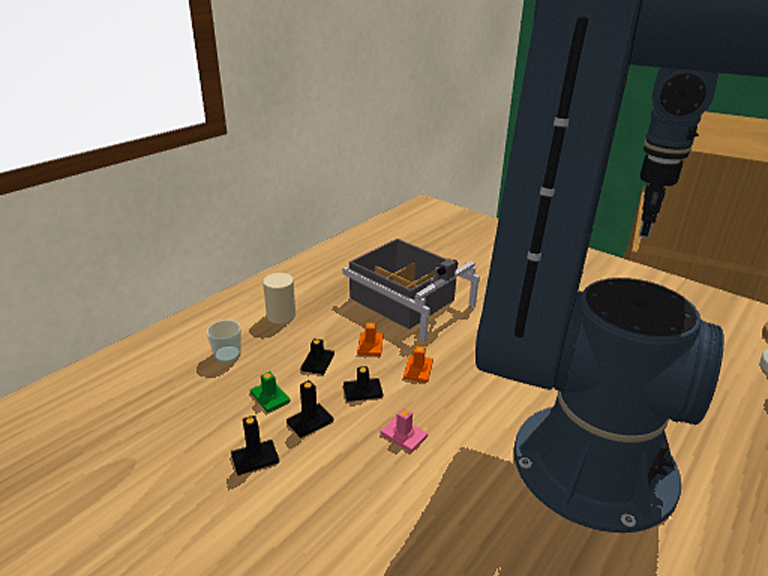

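The benches shows four black candlesticks (two tall at about (160,345) and (232,348) in the top view, two short at (299,289) and (297,357)). The look-alikes are green, orange and pink. The bar is parked on the robot side of the tote at (468,343). Next I measure.

```bash
cat >> h.py <<'E'
def feet(im,W,zmax=0.016,win=None):
    m=(im.max(2)<45)&(W[...,2]>0.0)&(W[...,2]<0.10)&(W[...,0]>0.27)&(W[...,1]>-0.0)
    if win: m&=(abs(W[...,0]-win[0])<.08)&(abs(W[...,1]-win[1])<.08)
    n,l,s,_=cv2.connectedComponentsWithStats(m.astype(np.uint8))
    out=[]
    for i in range(1,n):
        if s[i,4]<150: continue
        P=W[l==i]; f=P[P[:,2]<zmax]
        r=cv2.minAreaRect((f[:,:2]*1000).astype(np.float32))
        out.append((s[i],r,np.nanpercentile(P[:,2],98),np.median(f[:,2])))
    return out
E
python3 - <<'E'
from h import *
a=np.load("top0.npz");im,W=a["im"],a["W"]
for s,r,zt,zf in feet(im,W): print(s,np.round(r[0],1),np.round(r[1],1),round(r[2],1),zt.round(3),zf.round(3))
# stem tops: orange-ish candle tip pixel
# tote
x,y,z=W[...,0],W[...,1],W[...,2]
m=(x>.35)&(x<.75)&(y<.06)&(y>-.25)&(z>.08)
for nm,lo,hi in(("rails",.084,.096),("rim",.1,.11),("beam",.112,.124),("hous",.15,.165)):
    k=m&(z>lo)&(z<hi)
    if k.sum()>10:
        p=(W[k][:,:2]*1000).astype(np.float32); r=cv2.minAreaRect(p); print(nm,k.sum(),np.round(r[0],1),np.round(r[1],1),round(r[2],2))
c=im[...].astype(int)
for v,u in[(160,294),(160,325),(180,294),(182,325),(203,294),(203,325)]: print(u,v,np.round(W[v-3:v+4,u-3:u+4].reshape(-1,3).mean(0),4))
E
```

```text
[186 181  27  24 326] [572.3 114. ] [47.2 69.9] 25.4 0.056 0.011
[ 98 219  28  24 370] [464.8 375.4] [70.5 47.8] 63.3 0.092 0.01
[141 223  26  20 346] [456.5 250.5] [71.7 47.1] 78.1 0.092 0.011
[184 225  28  27 337] [437.7 120.6] [69.1 48.6] 49.9 0.057 0.01
rails 403 [ 635.  -134.8] [356.2 246.8] 27.67
rim 385 [601.8 -95.4] [297.1 306.5] 0.23
beam 206 [ 469.2 -172.5] [152.8  28.9] 88.53
hous 170 [ 459.4 -199.8] [24.3 56.3] 2.28
294 160 [ 0.6544 -0.1673  0.0468]
325 160 [ 0.6573 -0.2612  0.0103]
294 180 [ 0.597  -0.1655  0.0464]
325 182 [ 0.592  -0.2586  0.0109]
294 203 [ 0.5327 -0.1658  0.0099]
325 203 [ 0.5291 -0.251   0.0465]
```

Run:
```python
from h import *
from scipy.optimize import minimize
a=np.load("top0.npz");im,W=a["im"],a["W"]
x,y,z=W[...,0],W[...,1],W[...,2]
reg=(x>.42)&(x<.75)&(y<-.08)&(y>-.35)
def fr(p,Q):
    c,s=np.cos(p[2]),np.sin(p[2]); d=Q-p[:2]; return d[:,0]*c+d[:,1]*s,-d[:,0]*s+d[:,1]*c
def tgt(name,lo,hi):
    return W[reg&(z>lo)&(z<hi)][:,:2]
rim=tgt("rim",.103,.109); rail=tgt("rail",.087,.093); div=tgt("div",.0575,.0625)
print(len(rim),len(rail),len(div))
def cost(p):
    X,Y=fr(p,rim); d1=np.minimum(abs(abs(X)-96.5e-3)+1*(abs(Y)>.09),abs(abs(Y)-86.5e-3)+1*(abs(X)>.1))
    X,Y=fr(p,rail); d2=abs(abs(Y)-.097)
    X,Y=fr(p,div); d3=np.minimum(abs(Y),abs(abs(X)-.032))
    return sum(np.minimum(d,.008).sum() for d in(d1,d2,d3))
best=min((minimize(cost,[.591+i*.004,-.208+j*.004,th],method="Nelder-Mead") for i in(-1,0,1) for j in(-1,0,1) for th in(0,.04,.08)),key=lambda r:r.fun)
p=best.x; print(p,np.degrees(p[2]),best.fun/(len(rim)+len(rail)+len(div)))
h=W[reg&(z>.15)&(z<.165)][:,:2]; X,Y=fr(p,h); print("housing in tote",X.min(),X.max(),Y.min(),Y.max())
for X in(-.064,0,.064):
  for Y in(-.043,.043): c,s=np.cos(p[2]),np.sin(p[2]); print(X,Y,np.round([p[0]+c*X-s*Y,p[1]+s*X+c*Y],4))
```

```text
501 634 264
[ 0.59171825 -0.20605193 -0.04926502] -2.822677682074633 0.0023310407647010737
housing in tote -0.14382691969542938 -0.11838763013493955 -0.02841441064066271 0.02775578493271501
-0.064 -0.043 [ 0.5257 -0.2458]
-0.064 0.043 [ 0.5299 -0.16  ]
0 -0.043 [ 0.5896 -0.249 ]
0 0.043 [ 0.5938 -0.1631]
0.064 -0.043 [ 0.6535 -0.2522]
0.064 0.043 [ 0.6578 -0.1663]
```

```bash
cat >> h.py <<'E'
from scipy.spatial.transform import Rotation as Ro
def go(*pts,yaw=None):
    """print turn needed (8deg units about tool z, done first) and shifts in tool axes, cm"""
    s=manip.state(); R0=Ro.from_euler("xyz",s["tcp_rot"]); p=s["eef_pos"]
    R=R0
    if yaw is not None:
        T=Ro.from_euler("xyz",[np.pi,0,np.radians(yaw)]); rv=(R0.inv()*T).as_rotvec()
        print("turn",np.round(np.degrees(rv)/8,2)); R=T
    for q in pts:
        d=R.inv().apply(np.array(q)-p)*100; print("shift",np.round(d,2),"rows>=",int(np.ceil(np.linalg.norm(d)/5))); p=np.array(q)
def st():
    s=manip.state(); print("t",round(s["t"],2),"pos",np.round(s["eef_pos"],4),"rpy deg",np.round(np.degrees(s["tcp_rot"]),2),"q",np.round(s["q"],2),"w",round(s["grip_width"]*85,1),"gf",round(float(s["grasp_force"]),1),"F",np.round(s["ft_force"],1))
E
python3 -m creep '[[[0,0,-1],[0,0,0],0.2],[[0,0,-1],[0,0,0],0.2],[[0,0,-1],[0,0,0],0.2],[[0,0,-1],[0,0,0],0.2],[[0,0,0],[0,0,0],0.2],[[0,0,0],[0,0,0],0.2]]' 40
python3 -c "
from h import *
st(); go((.42,-.1,.25),(.465,.3755,.2),yaw=153.3)"
```

```text
t: 0.85
eef_pos: [0.1327, -0.482, 0.2532]
tcp_rot: [-3.141, -0.0, 0.824]
ft_force: [-0.1, 0.0, 0.3]
grip_width: 0.598
grasp_force: 0.0
t 0.85 pos [ 0.1327 -0.482   0.2532] rpy deg [-1.7998e+02 -1.0000e-02  4.7210e+01] q [-1.3   0.21 -0.03  1.32  0.    1.02] w 50.9 gf 0.0 F [-0.1  0.   0.3]
turn [ -0.    -0.   -13.26]
shift [-8.5  47.03  0.32] rows>= 10
shift [17.34 44.5   5.  ] rows>= 10
```

```bash
python3 -m creep '[[[0,0,-1],[0,0,0],0.2],[[0,0,-1],[0,0,0],0.2],[[0,0,-1],[0,0,0],0.2],[[0,0,-1],[0,0,0],0.2],[[0,0,-1],[0,0,0],0.2],[[0,0,-1],[0,0,0],0.2],[[0,0,-1],[0,0,0],0.2],[[0,0,-1],[0,0,0],0.2],[[0,0,-1],[0,0,0],0.2],[[0,0,-1],[0,0,0],0.2],[[0,0,-1],[0,0,0],0.2],[[0,0,-1],[0,0,0],0.2],[[0,0,-1],[0,0,0],0.2],[[0,0,-0.26],[0,0,0],0.2]]' >/dev/null
python3 -m creep '[[[0,0,0],[-0.85,4.7,0],0.2],[[0,0,0],[-0.85,4.7,0],0.2],[[0,0,0],[-0.85,4.7,0],0.2],[[0,0,0],[-0.85,4.7,0],0.2],[[0,0,0],[-0.85,4.7,0],0.2],[[0,0,0],[-0.85,4.7,0],0.2],[[0,0,0],[-0.85,4.7,0],0.2],[[0,0,0],[-0.85,4.7,0],0.2],[[0,0,0],[-0.85,4.7,0],0.2],[[0,0,0],[-0.85,4.7,0],0.2],[[0,0,0],[0,0,0],0.2],[[0,0,0],[0,0,0],0.2]]' >/dev/null
python3 - <<'E'
from h import *
st()
im,d,W,*_=cam("top")
for s,r,zt,zf in feet(im,W): print(s,np.round(r[0],1),np.round(r[1],1),round(r[2],1),zt.round(3),zf.round(3))
go((.465,.3755,.2),(.465,.3755,.075),yaw=153.3)
E
```

```text
t 4.1 pos [ 0.4185 -0.0995  0.2532] rpy deg [-1.7998e+02 -2.0000e-02  1.5340e+02] q [-0.23  0.07 -0.2   1.3  -0.    0.23] w 51.0 gf 0.0 F [-0.5  0.6 -0.7]
[186 181  27  23 311] [572.2 114.6] [46.3 68.4] 26.3 0.056 0.011
[ 98 220  28  23 360] [465.  375.6] [70.7 47.4] 62.6 0.092 0.01
[141 223  26  20 335] [456.3 249.9] [68.9 46. ] 78.0 0.092 0.011
[184 225  28  27 329] [436.9 120.1] [68.4 47.2] 49.7 0.057 0.011
turn [-0.   -0.    0.01]
shift [17.19 44.57  5.33] rows>= 10
shift [ 0.  -0.  12.5] rows>= 3
```

```bash
python3 -m creep '[[[0,0,0],[1.72,4.46,0.53],0.2],[[0,0,0],[1.72,4.46,0.53],0.2],[[0,0,0],[1.72,4.46,0.53],0.2],[[0,0,0],[1.72,4.46,0.53],0.2],[[0,0,0],[1.72,4.46,0.53],0.2],[[0,0,0],[1.72,4.46,0.53],0.2],[[0,0,0],[1.72,4.46,0.53],0.2],[[0,0,0],[1.72,4.46,0.53],0.2],[[0,0,0],[1.72,4.46,0.53],0.2],[[0,0,0],[1.72,4.46,0.53],0.2],[[0,0,0],[0,0,0],0.2],[[0,0,0],[0,0,0],0.2]]' >/dev/null
python3 - <<'E'
from h import *
st()
im,d,W,*_=cam("side")
for s,r,zt,zf in feet(im,W): print(s,np.round(r[0],1),np.round(r[1],1),round(r[2],1),zt.round(3),zf.round(3))
m=(abs(W[...,0]-.465)<.06)&(abs(W[...,1]-.375)<.06)
P=W[m&(W[...,2]>.05)&(W[...,2]<.096)]; print(len(P),P[:,:2].min(0),P[:,:2].max(0))
go((.465,.3755,.2),(.465,.3755,.075),yaw=153.3)
save("pics/s1.png",im)
E
```

```text
t 5.65 pos [0.4643 0.3752 0.2003] rpy deg [-179.97    0.    153.38] q [ 0.68  0.43  0.13  1.27 -0.    1.14] w 51.2 gf 0.0 F [-0.7 -0.9 -0. ]
[201 226  22  24 293] [570.9 116.4] [51.7 77.1] 27.4 0.056 0.01
[229 245  26  23 357] [437.8 122.3] [72.7 55.3] 50.4 0.056 0.01
[191 256  31  36 530] [455.4 253.6] [73.3 52.4] 77.9 0.091 0.01
[154 278  32  39 607] [463.6 379.4] [72.6 51. ] 62.8 0.092 0.01
167 [0.44916698 0.36688669] [0.47861866 0.39267598]
turn [-0.    0.    0.01]
shift [-0.03  0.07  0.06] rows>= 1
shift [ 0.  -0.  12.5] rows>= 3
```

View pics/s1.png

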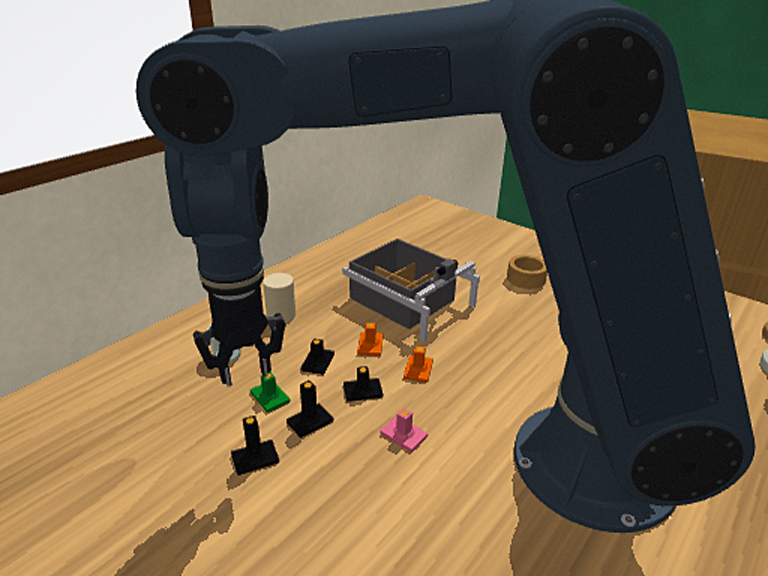

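The gripper is over the rear-left tall stick at about (240,375) with clear space around it. Descending and gripping.

```bash
python3 -m creep '[[[0,0,0],[0.1,0.15,2.5],0.2],[[0,0,0],[0,0,2.5],0.2],[[0,0,0],[0,0,2.5],0.2],[[0,0,0],[0,0,2.5],0.2],[[0,0,0],[0,0,2.5],0.2],[[0,0,0],[0,0,0],0.2],[[0,0,0],[0,0,0],-1],[[0,0,0],[0,0,0],-1],[[0,0,0],[0,0,0],-1],[[0,0,0],[0,0,0],-1],[[0,0,0],[0,0,0],-1]]' 40
python3 -m creep '[[[0,0,0],[0,0,-2],-1],[[0,0,0],[0,0,-3],-1],[[0,0,0],[0,0,-4],-1],[[0,0,0],[0,0,-4],-1],[[0,0,0],[0,0,-2],-1],[[0,0,0],[0,0,0],-1]]'
python3 - <<'E'
from h import *
st()
go((.42,.0,.24),(.6535,-.2522,.24),yaw=177.2)
E
```

```text
t: 7.08
eef_pos: [0.4645, 0.3786, 0.0767]
tcp_rot: [3.14, 0.001, 2.679]
ft_force: [1.2, -1.7, 7.9]
grip_width: 0.25
grasp_force: 45.8
t: 7.82
eef_pos: [0.4643, 0.3787, 0.2268]
tcp_rot: [3.139, 0.001, 2.679]
ft_force: [0.2, -0.5, -2.8]
grip_width: 0.255
grasp_force: 44.3
t 7.83 pos [0.4643 0.3787 0.2268] rpy deg [1.7985e+02 7.0000e-02 1.5348e+02] q [0.68 0.42 0.19 1.33 0.   1.15] w 21.7 gf 44.3 F [ 0.2 -0.5 -2.8]
turn [ 0.02  0.01 -2.96]
shift [  2.57 -38.04  -1.32] rows>= 8
shift [-24.55 -24.05  -0.  ] rows>= 7
```

```bash
python3 -m creep '[[[0,0,-1],[0,0,0],-1],[[0,0,-1],[0,0,0],-1],[[0,0,-0.96],[0,0,-0.3],-1],[[0,0,0],[-1.57,-4.43,0],-1],[[0,0,0],[-1.57,-4.43,0],-1],[[0,0,0],[-1.57,-4.43,0],-1],[[0,0,0],[-1.57,-4.43,0],-1],[[0,0,0],[-1.57,-4.43,0],-1],[[0,0,0],[-1.57,-4.43,0],-1],[[0,0,0],[-1.57,-4.43,0],-1],[[0,0,0],[-1.57,-4.43,0],-1],[[0,0,0],[-1.57,-4.43,0],-1],[[0,0,0],[-1.57,-4.43,0],-1],[[0,0,0],[-1.57,-4.43,0],-1],[[0,0,0],[-1.57,-4.43,0],-1],[[0,0,0],[-1.57,-4.43,0],-1],[[0,0,0],[-1.57,-4.43,0],-1]]' >/dev/null
python3 -m creep '[[[0,0,0],[0,0,0],-1],[[0,0,0],[0,0,0],-1]]' >/dev/null
python3 - <<'E'
from h import *
st()
im,d,W,*_=cam("side"); save("pics/s2.png",im)
im,d,W,*_=cam("top"); save("pics/t2.png",im)
np.savez("t2.npz",im=im,W=W)
go((.6535,-.2522,.2),(.6535,-.2522,.088),yaw=177.2)
for s,r,zt,zf in feet(im,W): print(s,np.round(r[0],1),np.round(r[1],1),round(r[2],1),zt.round(3),zf.round(3))
E
```

```text
t 10.2 pos [ 0.6521 -0.2518  0.227 ] rpy deg [ 1.7995e+02 -1.0000e-01  1.7715e+02] q [-0.37  0.67  0.6   1.5   0.   -0.32] w 21.1 gf 44.3 F [-0.1  1.6 -3. ]
turn [ 0. -0.  0.]
shift [-0.12 -0.11  2.8 ] rows>= 1
shift [ 0.  -0.  11.2] rows>= 3
[186 181  27  24 323] [572.6 113.4] [47.  68.2] 25.7 0.057 0.011
[141 223  26  20 332] [456.3 250.3] [70.1 47.2] 78.0 0.091 0.011
[185 225  27  26 321] [437.7 120.5] [68.2 46.8] 49.5 0.057 0.011
```

View pics/s2.png

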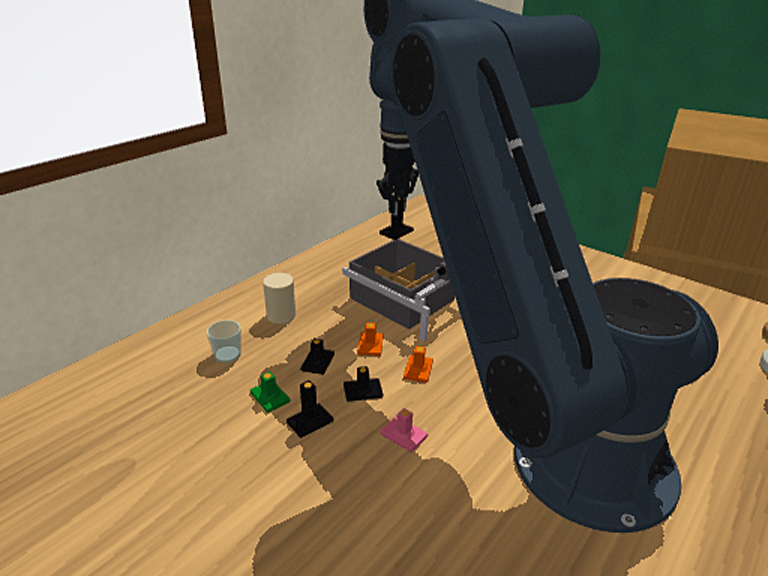

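View pics/t2.png

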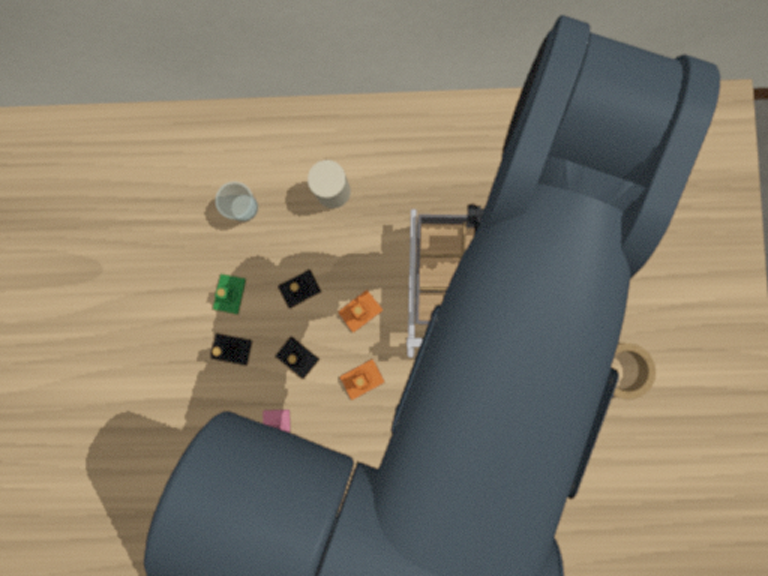

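The stick hangs straight from the gripper at about (397,230), over the far right cell. The top view is occluded by the arm, so I measure the foot from the side depth.

```bash
cat >> h.py <<'E'
def held(W,p,zlo,zhi,win=.06):
    m=(abs(W[...,0]-p[0])<win)&(abs(W[...,1]-p[1])<win)&(W[...,2]>zlo)&(W[...,2]<zhi)
    P=W[m]; r=cv2.minAreaRect((P[:,:2]*1000).astype(np.float32)); print("held",len(P),np.round(r[0],1),np.round(r[1],1),round(r[2],1),"z",np.percentile(P[:,2],[5,50,95]).round(3)); return P
def rimfit(W):
    from scipy.optimize import minimize
    x,y,z=W[...,0],W[...,1],W[...,2]
    reg=(x>.42)&(x<.75)&(y<-.08)&(y>-.35)
    def fr(p,Q):
        c,s=np.cos(p[2]),np.sin(p[2]); d=Q-p[:2]; return d[:,0]*c+d[:,1]*s,-d[:,0]*s+d[:,1]*c
    g=lambda lo,hi:W[reg&(z>lo)&(z<hi)][:,:2]
    rim,rail,div=g(.104,.108),g(.088,.092),g(.0575,.0625)
    def cost(p):
        X,Y=fr(p,rim); d1=np.minimum(abs(abs(X)-96.5e-3)+1*(abs(Y)>.09),abs(abs(Y)-86.5e-3)+1*(abs(X)>.1))
        X,Y=fr(p,rail); d2=abs(abs(Y)-.097)
        X,Y=fr(p,div); d3=np.minimum(abs(Y),abs(abs(X)-.032))
        return sum(np.minimum(d,.008).sum() for d in(d1,d2,d3))
    b=min((minimize(cost,[.591+i*.004,-.206+j*.004,th],method="Nelder-Mead") for i in(-1,0,1) for j in(-1,0,1) for th in(-.08,-.04,0)),key=lambda r:r.fun)
    print("tote",len(rim),len(rail),len(div),b.x.round(4),b.fun/(len(rim)+len(rail)+len(div)))
E
python3 - <<'E'
from h import *
a=np.load("side0.npz"); rimfit(a["W"])
im,d,W,*_=cam("side")
P=held(W,(.652,-.252),.14,.175,.06)
P=held(W,(.652,-.252),.155,.166,.06)
E
```

```text
tote 166 217 202 [ 0.591  -0.2043 -0.0532] 0.00444140801539509
held 151 [ 653.8 -249.6] [78.7 56.2] 87.4 z [0.154 0.161 0.171]
held 113 [ 653.8 -249.6] [78.7 56.2] 87.4 z [0.156 0.161 0.165]
```

```bash
python3 -m creep '[[[0,0,0],[0,-0.05,2],-1],[[0,0,0],[0,-0.02,3],-1],[[0,0,0],[0,0,3],-1],[[0,0,0],[0,0,1.5],-1],[[0,0,0],[0,0,1],-1],[[0,0,0],[0,0,1],-1],[[0,0,0],[0,0,0],-1]]'
python3 -m creep '[[[0,0,0],[0,0,0.5],-1],[[0,0,0],[0,0,0.5],-1],[[0,0,0],[0,0,0],-1]]'
python3 - <<'E'
from h import *
st()
im,d,W,*_=cam("side"); 
cv2.imwrite("pics/s3.png",cv2.resize(im[140:240,210:330,::-1],None,fx=5,fy=5,interpolation=cv2.INTER_CUBIC))
E
```

```text
t: 11.22
eef_pos: [0.6524, -0.2527, 0.113]
tcp_rot: [3.141, -0.0, 3.092]
ft_force: [0.3, 0.7, -2.7]
grip_width: 0.256
grasp_force: 44.2
t: 11.6
eef_pos: [0.6523, -0.2527, 0.1029]
tcp_rot: [3.141, -0.001, 3.092]
ft_force: [-0.6, -0.5, -1.9]
grip_width: 0.255
grasp_force: 44.2
t 11.6 pos [ 0.6523 -0.2527  0.1029] rpy deg [ 1.7999e+02 -4.0000e-02  1.7716e+02] q [-0.37  0.69  0.32  1.2  -0.   -0.32] w 21.7 gf 44.2 F [-0.6 -0.5 -1.9]
```

View pics/s3.png

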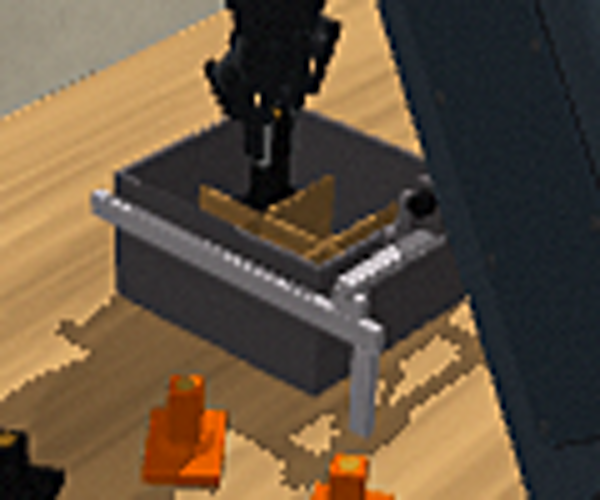

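The foot is down in the far right cell (stem at about (270,190)), with no side force. Lowering, releasing and retreating.

```bash
python3 -m creep '[[[0,0,0],[0,0,0.7],-1],[[0,0,0],[0,0,0.4],-1],[[0,0,0],[0,0,0.35],-1],[[0,0,0],[0,0,0],-1]]'
python3 -m creep '[[[0,0,0],[0,0,0],-0.1],[[0,0,0],[0,0,0],-0.1],[[0,0,0],[0,0,0],-0.1],[[0,0,0],[0,0,-2],-0.1],[[0,0,0],[0,0,-4],-0.1],[[0,0,0],[0,0,-4],-0.1],[[0,0,0],[0,0,-2],-0.1],[[0,0,0],[0,0,0],-0.1]]'
python3 - <<'E'
from h import *
st(); go((.4563,.2515,.2),yaw=168.1)
E
```

```text
t: 12.15
eef_pos: [0.6523, -0.2527, 0.0885]
tcp_rot: [3.141, -0.001, 3.092]
ft_force: [0.3, -0.0, -1.8]
grip_width: 0.249
grasp_force: 44.2
t: 13.15
eef_pos: [0.6532, -0.2531, 0.2104]
tcp_rot: [-3.141, 0.003, 3.092]
ft_force: [-0.0, 0.1, 0.1]
grip_width: 0.454
grasp_force: 0.0
t 13.15 pos [ 0.6532 -0.2531  0.2104] rpy deg [-1.7995e+02  1.7000e-01  1.7716e+02] q [-0.37  0.67  0.55  1.45  0.   -0.32] w 38.6 gf 0.0 F [-0.   0.1  0.1]
turn [-0.01  0.02  1.13]
shift [29.68 45.31  1.04] rows>= 11
```

```bash
python3 -m creep '[[[0,0,0.57],[0,0,0],0.2],[[0,0,0.56],[0,0,0],0.2],[[0,0,0],[2.47,3.78,0.09],0.2],[[0,0,0],[2.47,3.78,0.09],0.2],[[0,0,0],[2.47,3.78,0.09],0.2],[[0,0,0],[2.47,3.78,0.09],0.2],[[0,0,0],[2.47,3.78,0.09],0.2],[[0,0,0],[2.47,3.78,0.09],0.2],[[0,0,0],[2.47,3.78,0.09],0.2],[[0,0,0],[2.47,3.78,0.09],0.2],[[0,0,0],[2.47,3.78,0.09],0.2],[[0,0,0],[2.47,3.78,0.09],0.2],[[0,0,0],[2.47,3.78,0.09],0.2],[[0,0,0],[2.47,3.78,0.09],0.2],[[0,0,0],[0,0,0],0.2],[[0,0,0],[0,0,0],0.2]]' > /dev/null
python3 - <<'E'
from h import *
st()
im,d,W,*_=cam("side")
for s,r,zt,zf in feet(im,W): print(s,np.round(r[0],1),np.round(r[1],1),round(r[2],1),zt.round(3),zf.round(3))
go((.456,.252,.2),(.456,.252,.076),yaw=168.1)
im,d,W,*_=cam("top")
for s,r,zt,zf in feet(im,W): print(s,np.round(r[0],1),np.round(r[1],1),round(r[2],1),zt.round(3),zf.round(3))
x,y,z=W[...,0],W[...,1],W[...,2]
k=(abs(x-.6535)<.03)&(abs(y+.252)<.04); k2=k&(z>.095)&(z<.112); print("tall top in cell",np.nanmean(W[k2],0),k2.sum())
f=k&(z>.013)&(z<.03)&(im.max(2)<60); r=cv2.minAreaRect((W[f][:,:2]*1000).astype(np.float32)); print("foot",f.sum(),r)
E
```

```text
t 15.15 pos [0.4555 0.2517 0.1972] rpy deg [-1.7995e+02 -4.0000e-02  1.6815e+02] q [ 0.51  0.27 -0.1   1.2  -0.    0.71] w 51.2 gf 0.0 F [-0.5 -0.1 -0.5]
[201 227  22  23 286] [570.4 117.7] [50.9 72.4] 24.9 0.055 0.01
[229 245  26  23 356] [435.3 124.2] [72.6 53.8] 50.6 0.056 0.01
[191 256  31  36 527] [455.4 253.5] [73.4 53.9] 77.5 0.091 0.01
turn [-0.01 -0.   -0.  ]
shift [-0.01  0.07 -0.26] rows>= 1
shift [-0.  -0.  12.4] rows>= 3
[186 181  27  24 317] [572.3 114. ] [46.9 69. ] 26.0 0.057 0.01
[142 223  25  20 320] [456.2 250.6] [71.8 47. ] 77.5 0.091 0.01
[184 225  28  27 335] [437.3 120.5] [69.5 47.4] 50.0 0.056 0.011
tall top in cell [ 0.65770008 -0.25825415  0.1025942 ] 90
foot 297 ((656.140380859375, -255.76132202148438), (74.69895935058594, 54.835723876953125), 87.65096282958984)
```

```bash
python3 -m creep '[[[0,0,0],[0,0,2.5],0.2],[[0,0,0],[0,0,2.5],0.2],[[0,0,0],[0,0,2.5],0.2],[[0,0,0],[0,0,2.5],0.2],[[0,0,0],[0,0,2.1],0.2],[[0,0,0],[0,0,0],0.2],[[0,0,0],[0,0,0],-1],[[0,0,0],[0,0,0],-1],[[0,0,0],[0,0,0],-1],[[0,0,0],[0,0,0],-1],[[0,0,0],[0,0,0],-1]]' 40
python3 -m creep '[[[0,0,0],[0,0,-2],-1],[[0,0,0],[0,0,-3],-1],[[0,0,0],[0,0,-4],-1],[[0,0,0],[0,0,-4],-1],[[0,0,0],[0,0,-2],-1],[[0,0,0],[0,0,0],-1]]'
python3 - <<'E'
from h import *
st()
go((.5885,-.2495,.225),yaw=177.2)
E
```

```text
t: 16.62
eef_pos: [0.4565, 0.2523, 0.0779]
tcp_rot: [3.141, 0.002, 2.934]
ft_force: [1.1, -0.3, 7.6]
grip_width: 0.252
grasp_force: 45.9
t: 17.38
eef_pos: [0.4563, 0.2524, 0.2282]
tcp_rot: [3.14, 0.002, 2.934]
ft_force: [0.2, -0.4, -2.6]
grip_width: 0.252
grasp_force: 44.6
t 17.38 pos [0.4563 0.2524 0.2282] rpy deg [1.7991e+02 1.0000e-01 1.6812e+02] q [ 0.51  0.26 -0.04  1.27  0.    0.71] w 21.4 gf 44.6 F [ 0.2 -0.4 -2.6]
turn [ 0.01  0.01 -1.13]
shift [-15.65 -49.49   0.32] rows>= 11
```

```bash
python3 -m creep '[[[0,0,-0.57],[0,0,0],-1],[[0,0,-0.56],[0,0,0],-1],[[0,0,0],[-1.3,-4.12,0],-1],[[0,0,0],[-1.3,-4.12,0],-1],[[0,0,0],[-1.3,-4.12,0],-1],[[0,0,0],[-1.3,-4.12,0],-1],[[0,0,0],[-1.3,-4.12,0],-1],[[0,0,0],[-1.3,-4.12,0],-1],[[0,0,0],[-1.3,-4.12,0],-1],[[0,0,0],[-1.3,-4.12,0],-1],[[0,0,0],[-1.3,-4.12,0],-1],[[0,0,0],[-1.3,-4.12,0],-1],[[0,0,0],[-1.3,-4.12,0],-1],[[0,0,0],[-1.3,-4.12,0],-1],[[0,0,0],[0,0,0],-1],[[0,0,0],[0,0,0],-1]]' >/dev/null
python3 - <<'E'
from h import *
st()
im,d,W,*_=cam("side")
held(W,(.5885,-.2495),.154,.166,.06)
for s,r,zt,zf in feet(im,W): print(s,np.round(r[0],1),np.round(r[1],1),round(r[2],1),zt.round(3),zf.round(3))
print(np.array([.591,-.2043])+np.array([[np.cos(-.05),-np.sin(-.05)],[np.sin(-.05),np.cos(-.05)]])@[0,-.043])
go((.5885,-.2495,.225),yaw=177.2)
E
```

```text
t 19.38 pos [ 0.5867 -0.249   0.2257] rpy deg [ 1.7995e+02 -1.0000e-01  1.7715e+02] q [-0.4   0.52  0.33  1.39  0.   -0.35] w 21.2 gf 44.5 F [ 0.   0.6 -3.2]
held 127 [ 585.9 -248.1] [78.7 54.8] 89.5 z [0.155 0.158 0.164]
[201 226  22  24 292] [570.1 118.1] [51.3 71.7] 26.0 0.056 0.01
[229 244  26  24 364] [436.7 123.6] [73.  53.5] 47.1 0.056 0.01
[ 0.5888509  -0.24724626]
turn [ 0.   -0.01 -0.  ]
shift [-0.18 -0.08  0.12] rows>= 1
```

```bash
python3 -m creep '[[[0,0,0],[-0.28,0.05,1],-1],[[0,0,0],[0,0,3],-1],[[0,0,0],[0,0,3],-1],[[0,0,0],[0,0,2],-1],[[0,0,0],[0,0,1],-1],[[0,0,0],[0,0,1],-1],[[0,0,0],[0,0,0],-1]]'
python3 -m creep '[[[0,0,0],[0,0,0.7],-1],[[0,0,0],[0,0,0.7],-1],[[0,0,0],[0,0,0.7],-1],[[0,0,0],[0,0,0.5],-1],[[0,0,0],[0,0,0],-1],[[0,0,0],[0,0,0],-1]]'
```

```text
t: 20.3
eef_pos: [0.5898, -0.2488, 0.1167]
tcp_rot: [3.141, -0.0, 3.092]
ft_force: [-0.1, -0.2, -1.8]
grip_width: 0.254
grasp_force: 44.4
t: 21.05
eef_pos: [0.59, -0.2491, 0.0912]
tcp_rot: [-3.142, 0.0, 3.092]
ft_force: [-0.3, -0.9, -1.6]
grip_width: 0.253
grasp_force: 44.5
```

```bash
python3 -m creep '[[[0,0,0],[0,0,0.2],-1],[[0,0,0],[0,0,0],-1],[[0,0,0],[0,0,0],-0.1],[[0,0,0],[0,0,0],-0.1],[[0,0,0],[0,0,0],-0.1],[[0,0,0],[0,0,-2],-0.1],[[0,0,0],[0,0,-4],-0.1],[[0,0,0],[0,0,-4],-0.1],[[0,0,0],[0,0,-2],-0.1],[[0,0,0],[0,0,0],-0.1]]'
python3 - <<'E'
from h import *
st(); go((.5713,.116,.16),yaw=-154.2)
im,d,W,*_=cam("side")
for s,r,zt,zf in feet(im,W): print(s,np.round(r[0],1),np.round(r[1],1),round(r[2],1),zt.round(3),zf.round(3))
E
```

```text
t: 22.3
eef_pos: [0.5907, -0.2494, 0.2105]
tcp_rot: [-3.141, 0.003, 3.092]
ft_force: [-0.6, 0.8, -0.9]
grip_width: 0.445
grasp_force: 0.0
t 22.3 pos [ 0.5907 -0.2494  0.2105] rpy deg [-1.7994e+02  1.6000e-01  1.7716e+02] q [-0.4   0.52  0.3   1.35 -0.   -0.35] w 37.8 gf 0.0 F [-0.6  0.8 -0.9]
turn [-0.01  0.02 -3.58]
shift [-14.16  33.74   5.05] rows>= 8
[201 226  22  24 293] [571.3 116.5] [51.8 76.5] 25.9 0.056 0.01
[229 244  26  24 359] [437.2 122.8] [72.1 56.4] 50.3 0.056 0.01
```

```bash
python3 -m creep '[[[0,0,-1],[0,0,0],0.2],[[0,0,-1],[0,0,0],0.2],[[0,0,-1],[0,0,0],0.2],[[0,0,-0.58],[0,0,0],0.2],[[0,0,0],[-1.57,3.75,0],0.2],[[0,0,0],[-1.57,3.75,0],0.2],[[0,0,0],[-1.57,3.75,0],0.2],[[0,0,0],[-1.57,3.75,0],0.2],[[0,0,0],[-1.57,3.75,0],0.2],[[0,0,0],[-1.57,3.75,0],0.2],[[0,0,0],[-1.57,3.75,0],0.2],[[0,0,0],[-1.57,3.75,2.5],0.2],[[0,0,0],[-1.57,3.75,2.5],0.2],[[0,0,0],[0,0,0],0.2],[[0,0,0],[0,0,0],0.2]]' >/dev/null
python3 - <<'E'
from h import *
st(); go((.5717,.1152,.16),(.5717,.1152,.045),yaw=-154.2)
im,d,W,*_=cam("side")
for s,r,zt,zf in feet(im,W): print(s,np.round(r[0],1),np.round(r[1],1),round(r[2],1),zt.round(3),zf.round(3))
im,d,W,*_=cam("top"); save("pics/t4.png",im)
for s,r,zt,zf in feet(im,W): print(s,np.round(r[0],1),np.round(r[1],1),round(r[2],1),zt.round(3),zf.round(3))
E
```

```text
t 24.23 pos [0.5699 0.1159 0.1584] rpy deg [ 1.8000e+02 -7.0000e-02 -1.5418e+02] q [ 0.2   0.41  0.    1.16 -0.   -0.25] w 50.9 gf 0.0 F [-1.   0.4  0.4]
turn [ 0.   -0.01  0.  ]
shift [-0.13 -0.14 -0.16] rows>= 1
shift [ 0.  -0.  11.5] rows>= 3
[201 226  22  24 288] [569.8 117.4] [51.1 71.8] 26.3 0.056 0.01
[229 245  26  23 357] [437.1 123. ] [72.7 53. ] 50.5 0.055 0.01
[189 183  24  21 220] [569.3 112.2] [37.8 69.2] 27.9 0.056 0.011
[184 226  28  25 321] [437.3 120.4] [67.8 46.3] 50.7 0.057 0.011
```

View pics/t4.png

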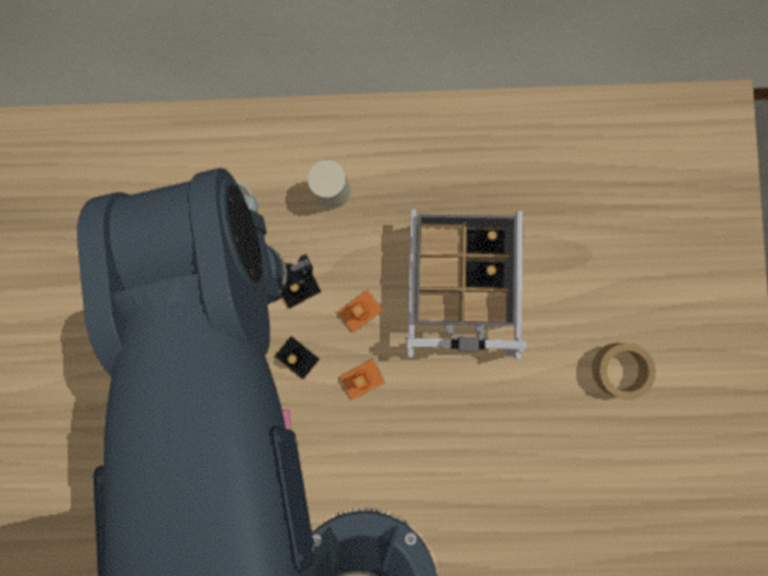

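Both talls stand in the right-hand cells (490,238) and (488,272); the gripper is above the short one at (299,285). Gripping.

```bash
python3 -m creep '[[[0,0,0],[-0.12,-0.05,2.5],0.2],[[0,0,0],[0,0,2.5],0.2],[[0,0,0],[0,0,2.5],0.2],[[0,0,0],[0,0,2.3],0.2],[[0,0,0],[0,0,1.5],0.2],[[0,0,0],[0,0,0],0.2],[[0,0,0],[0,0,0],-1],[[0,0,0],[0,0,0],-1],[[0,0,0],[0,0,0],-1],[[0,0,0],[0,0,0],-1],[[0,0,0],[0,0,0],-1]]' 40
python3 -m creep '[[[0,0,0],[0,0,-2],-1],[[0,0,0],[0,0,-3],-1],[[0,0,0],[0,0,-4],-1],[[0,0,0],[0,0,-4],-1],[[0,0,0],[0,0,-2],-1],[[0,0,0],[0,0,0],-1]]'
python3 - <<'E'
from h import *
st()
go((.659,-.166,.197),yaw=177.2)
E
```

```text
t: 25.7
eef_pos: [0.5723, 0.1164, 0.0471]
tcp_rot: [-3.141, 0.002, -2.691]
ft_force: [-1.0, -1.6, 6.7]
grip_width: 0.244
grasp_force: 40.3
t: 26.45
eef_pos: [0.5724, 0.1166, 0.1975]
tcp_rot: [-3.141, 0.003, -2.691]
ft_force: [-0.3, -0.8, -2.4]
grip_width: 0.251
grasp_force: 39.5
t 26.45 pos [0.5724 0.1166 0.1975] rpy deg [-1.7996e+02  1.7000e-01 -1.5419e+02] q [ 0.2   0.4   0.08  1.25  0.   -0.25] w 21.3 gf 39.5 F [-0.3 -0.8 -2.4]
turn [0.   0.02 3.58]
shift [-10.03 -27.8    0.05] rows>= 6
```

```bash
python3 -m creep '[[[0,0,1],[0,0,0],-1],[[0,0,1],[0,0,0],-1],[[0,0,1],[0,0,0],-1],[[0,0,0.58],[0,0,0],-1],[[0,0,0],[-1.43,-3.97,0],-1],[[0,0,0],[-1.43,-3.97,0],-1],[[0,0,0],[-1.43,-3.97,0],-1],[[0,0,0],[-1.43,-3.97,0],-1],[[0,0,0],[-1.43,-3.97,0],-1],[[0,0,0],[-1.43,-3.97,0],-1],[[0,0,0],[-1.43,-3.97,0],-1],[[0,0,0],[0,0,0],-1],[[0,0,0],[0,0,0],-1]]' >/dev/null
python3 - <<'E'
from h import *
st()
im,d,W,*_=cam("side")
held(W,(.6575,-.166),.154,.166,.06)
for s,r,zt,zf in feet(im,W): print(s,np.round(r[0],1),np.round(r[1],1),round(r[2],1),zt.round(3),zf.round(3))
print(np.array([.591,-.2043])+np.array([[np.cos(-.05),-np.sin(-.05)],[np.sin(-.05),np.cos(-.05)]])@[.064,.043])
E
```

```text
t 28.07 pos [ 0.6573 -0.1658  0.1948] rpy deg [ 1.7997e+02 -9.0000e-02  1.7715e+02] q [-0.25  0.61  0.42  1.37  0.   -0.2 ] w 21.8 gf 39.8 F [ 0.7  0.8 -1.6]
held 120 [ 655.9 -165.3] [77.5 55.5] 88.0 z [0.155 0.158 0.164]
[229 245  26  22 353] [436.5 123.6] [72.3 51.5] 50.1 0.056 0.01
[ 0.65706912 -0.16455241]
```

```bash
python3 -m creep '[[[0,0,0],[-0.08,0.03,1.5],-1],[[0,0,0],[0,0,2],-1],[[0,0,0],[0,0,2],-1],[[0,0,0],[0,0,1],-1],[[0,0,0],[0,0,1],-1],[[0,0,0],[0,0,1],-1],[[0,0,0],[0,0,0.7],-1],[[0,0,0],[0,0,0.4],-1],[[0,0,0],[0,0,0.3],-1],[[0,0,0],[0,0,0],-1],[[0,0,0],[0,0,0],-1]]'
```

```text
t: 29.5
eef_pos: [0.6587, -0.1659, 0.0973]
tcp_rot: [-3.142, 0.0, 3.092]
ft_force: [-0.5, 0.5, -1.7]
grip_width: 0.248
grasp_force: 39.8
```

```bash
python3 -m creep '[[[0,0,0],[0,0,0.37],-1],[[0,0,0],[0,0,0],-1],[[0,0,0],[0,0,0],-0.1],[[0,0,0],[0,0,0],-0.1],[[0,0,0],[0,0,0],-0.1],[[0,0,0],[0,0,-2],-0.1],[[0,0,0],[0,0,-4],-0.1],[[0,0,0],[0,0,-4],-0.1],[[0,0,0],[0,0,-1],-0.1],[[0,0,0],[0,0,0],-0.1]]'
python3 - <<'E'
from h import *
st(); go((.4385,.1218,.16),yaw=140.2)
E
```

```text
t: 30.75
eef_pos: [0.6588, -0.166, 0.2034]
tcp_rot: [-3.141, 0.001, 3.092]
ft_force: [0.3, -0.2, -1.2]
grip_width: 0.453
grasp_force: 0.0
t 30.75 pos [ 0.6588 -0.166   0.2034] rpy deg [-1.7999e+02  4.0000e-02  1.7716e+02] q [-0.25  0.62  0.44  1.39 -0.   -0.2 ] w 38.5 gf 0.0 F [ 0.3 -0.2 -1.2]
turn [0.   0.   4.62]
shift [35.35  8.01  4.34] rows>= 8
```

```bash
python3 -m creep '[[[0,0,1],[0,0,0],0.2],[[0,0,1],[0,0,0],0.2],[[0,0,1],[0,0,0],0.2],[[0,0,1],[0,0,0],0.2],[[0,0,0.62],[0,0,0],0.2],[[0,0,0],[3.93,0.89,0],0.2],[[0,0,0],[3.93,0.89,0],0.2],[[0,0,0],[3.93,0.89,0],0.2],[[0,0,0],[3.93,0.89,0],0.2],[[0,0,0],[3.93,0.89,0],0.2],[[0,0,0],[3.93,0.89,0],0.2],[[0,0,0],[3.93,0.89,0],0.2],[[0,0,0],[3.93,0.89,2.1],0.2],[[0,0,0],[3.93,0.89,2.1],0.2],[[0,0,0],[0,0,0],0.2],[[0,0,0],[0,0,0],0.2]]' >/dev/null
python3 - <<'E'
from h import *
st(); go((.4375,.1218,.16),(.4375,.1218,.045),yaw=140.2)
im,d,W,*_=cam("side")
for s,r,zt,zf in feet(im,W): print(s,np.round(r[0],1),np.round(r[1],1),round(r[2],1),zt.round(3),zf.round(3))
im,d,W,*_=cam("top"); save("pics/t5.png",im)
for s,r,zt,zf in feet(im,W): print(s,np.round(r[0],1),np.round(r[1],1),round(r[2],1),zt.round(3),zf.round(3))
E
```

```text
t 32.75 pos [0.438  0.1218 0.1608] rpy deg [-1.7995e+02 -2.0000e-02  1.4022e+02] q [ 0.27  0.16 -0.34  1.07 -0.    0.97] w 51.0 gf 0.0 F [0.3 0.1 0.5]
turn [-0.01 -0.    0.  ]
shift [ 0.04 -0.03  0.08] rows>= 1
shift [ 0.  -0.  11.5] rows>= 3
[229 245  26  23 357] [436.  123.8] [72.2 53. ] 51.8 0.056 0.01
[188 226  24  25 264] [437.6 119.8] [67.4 45.8] 49.4 0.057 0.011
```

View pics/t5.png

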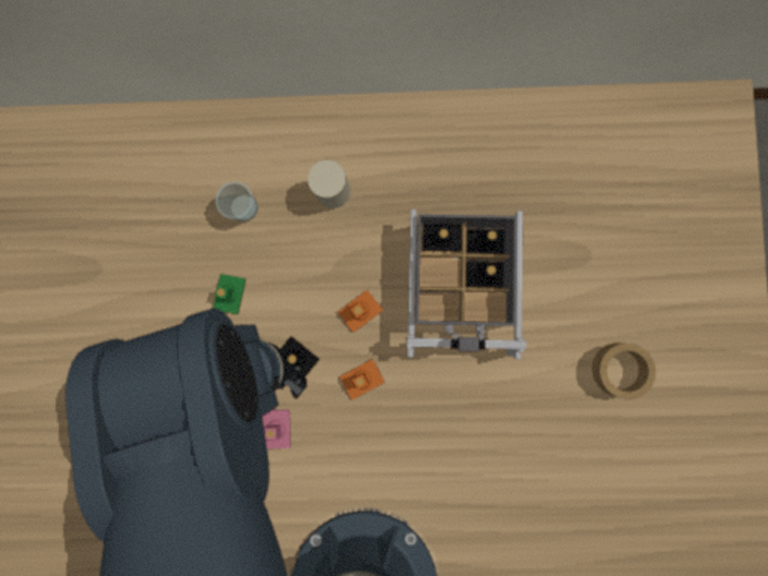

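Three are placed ((443,234), (491,235), (490,271)). The gripper is above the last short one at (297,359).

```bash
python3 -m creep '[[[0,0,0],[0.05,0,2.5],0.2],[[0,0,0],[0,0,2.5],0.2],[[0,0,0],[0,0,2.5],0.2],[[0,0,0],[0,0,2.5],0.2],[[0,0,0],[0,0,1.6],0.2],[[0,0,0],[0,0,0],0.2],[[0,0,0],[0,0,0],-1],[[0,0,0],[0,0,0],-1],[[0,0,0],[0,0,0],-1],[[0,0,0],[0,0,0],-1],[[0,0,0],[0,0,0],-1]]' 40
python3 -m creep '[[[0,0,0],[0,0,-2],-1],[[0,0,0],[0,0,-3],-1],[[0,0,0],[0,0,-4],-1],[[0,0,0],[0,0,-4],-1],[[0,0,0],[0,0,-2],-1],[[0,0,0],[0,0,0],-1]]'
python3 - <<'E'
from h import *
st()
go((.5945,-.163,.197),yaw=177.2)
E
```

```text
t: 34.22
eef_pos: [0.4386, 0.1224, 0.0462]
tcp_rot: [3.14, 0.001, 2.447]
ft_force: [1.2, -2.2, 7.6]
grip_width: 0.25
grasp_force: 40.1
t: 34.98
eef_pos: [0.4385, 0.1226, 0.1966]
tcp_rot: [3.139, 0.002, 2.447]
ft_force: [-0.5, 0.2, -1.9]
grip_width: 0.254
grasp_force: 39.7
t 34.98 pos [0.4385 0.1226 0.1966] rpy deg [1.7987e+02 9.0000e-02 1.4020e+02] q [ 0.27  0.14 -0.27  1.16  0.    0.97] w 21.6 gf 39.7 F [-0.5  0.2 -1.9]
turn [ 0.01  0.02 -4.62]
shift [-16.98 -27.76  -0.04] rows>= 7
```

```bash
python3 -m creep '[[[0,0,-1],[0,0,0],-1],[[0,0,-1],[0,0,0],-1],[[0,0,-1],[0,0,0],-1],[[0,0,-1],[0,0,0],-1],[[0,0,-0.62],[0,0,0],-1],[[0,0,0],[-2.12,-3.47,0],-1],[[0,0,0],[-2.12,-3.47,0],-1],[[0,0,0],[-2.12,-3.47,0],-1],[[0,0,0],[-2.12,-3.47,0],-1],[[0,0,0],[-2.12,-3.47,0],-1],[[0,0,0],[-2.12,-3.47,0],-1],[[0,0,0],[-2.12,-3.47,0],-1],[[0,0,0],[-2.12,-3.47,0],-1],[[0,0,0],[0,0,0],-1],[[0,0,0],[0,0,0],-1]]' >/dev/null
python3 - <<'E'
from h import *
st()
im,d,W,*_=cam("side")
held(W,(.5935,-.163),.154,.166,.06)
print(np.array([.591,-.2043])+np.array([[np.cos(-.05),-np.sin(-.05)],[np.sin(-.05),np.cos(-.05)]])@[.0,.043])
E
```

```text
t 36.85 pos [ 0.5928 -0.163   0.1941] rpy deg [ 1.7997e+02 -1.1000e-01  1.7715e+02] q [-0.27  0.47  0.18  1.28  0.   -0.22] w 21.5 gf 39.9 F [ 0.9  0.8 -1. ]
held 126 [ 588.6 -163.6] [79.1 52.2] 83.9 z [0.155 0.159 0.164]
[ 0.5931491  -0.16135374]
```

Run:
```python
from h import *
for i in range(3):
    im,d,W,*_=cam("side")
    P=held(W,(.5905,-.163),.152,.166,.06); print(np.median(P[:,:2],0))
    Q=W[(abs(W[...,0]-.59)<.03)&(abs(W[...,1]+.163)<.03)&(W[...,2]>.166)&(W[...,2]<.18)]; 
    if len(Q): print("stem",np.median(Q[:,:2],0),len(Q))
cv2.imwrite("pics/s6.png",cv2.resize(im[110:240,210:330,::-1],None,fx=4.5,fy=4.5,interpolation=cv2.INTER_CUBIC))
```

```text
held 147 [ 592.7 -160.9] [74.3 57.4] 88.1 z [0.154 0.159 0.164]
[ 0.58077612 -0.14904932]
stem [ 0.58283313 -0.15674709] 28
held 147 [ 591.2 -161.6] [78.8 53.8] 87.2 z [0.153 0.159 0.164]
[ 0.58121901 -0.14646244]
stem [ 0.58313602 -0.15454587] 31
held 141 [ 591.1 -160.8] [76.1 56.1] 86.1 z [0.154 0.159 0.163]
[ 0.58000337 -0.14814279]
stem [ 0.58241875 -0.15551236] 31
```

View pics/s6.png

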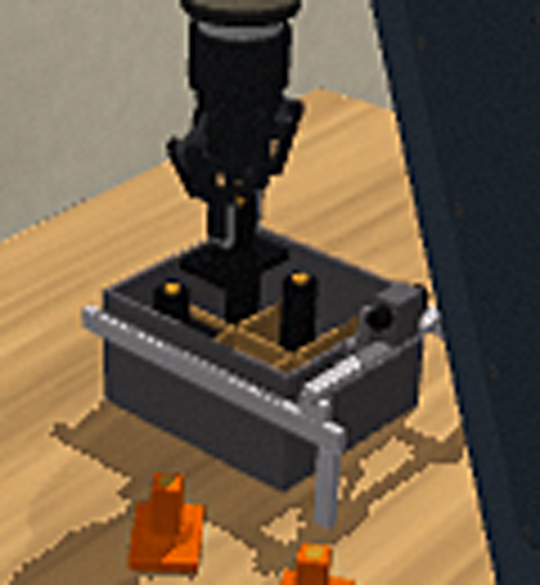

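The last short hangs level at (235,258) with the foot above the middle left cell; averaged readings put it within 2 mm.

```bash
python3 -m creep '[[[0,0,0],[-0.13,0,1.5],-1],[[0,0,0],[0,0,2],-1],[[0,0,0],[0,0,2],-1],[[0,0,0],[0,0,1],-1],[[0,0,0],[0,0,1],-1],[[0,0,0],[0,0,1],-1],[[0,0,0],[0,0,0.7],-1],[[0,0,0],[0,0,0.4],-1],[[0,0,0],[0,0,0.3],-1],[[0,0,0],[0,0,0],-1],[[0,0,0],[0,0,0],-1]]'
```

```text
t: 38.42
eef_pos: [0.5948, -0.1634, 0.0966]
tcp_rot: [-3.142, 0.0, 3.092]
ft_force: [-0.0, 0.4, -2.1]
grip_width: 0.248
grasp_force: 39.8
```

```bash
python3 -m creep '[[[0,0,0],[0,0,0.37],-1],[[0,0,0],[0,0,0],-1],[[0,0,0],[0,0,0],-0.1],[[0,0,0],[0,0,0],-0.1],[[0,0,0],[0,0,0],-0.1],[[0,0,0],[0,0,-2],-0.1],[[0,0,0],[0,0,-4],-0.1],[[0,0,0],[0,0,-4],-0.1],[[0,0,0],[0,0,-5],-0.1],[[0,0,0],[0,0,0],-0.1],[[0,0,0],[2,4,0],-0.1],[[0,0,0],[2,4,0],-0.1],[[0,0,0],[2,4,0],-0.1],[[0,0,0],[2,4,0],-0.1],[[0,0,0],[2,4,0],-0.1],[[0,0,0],[2,4,0],-0.1],[[0,0,0],[0,0,0],-0.1],[[0,0,0],[0,0,0],-0.1]]'
python3 - <<'E'
from h import *
st()
A=[]
for n in("top","side"):
    im,d,W,*_=cam(n)
    for s,r,zt,zf in feet(im,W): print(s,np.round(r[0],1),np.round(r[1],1),round(r[2],1),zt.round(3))
    x,y,z=W[...,0],W[...,1],W[...,2]
    k=(abs(x-.46)<.05)&(abs(y+.2)<.05)&(z>.15)&(z<.163); P=W[k]; r=cv2.minAreaRect((P[:,:2]*1000).astype(np.float32)); print("hous",n,k.sum(),r)
    k=(abs(x-.46)<.03)&(abs(y+.2)<.05)&(z>.13)&(z<.149); P=W[k];print("but",n,k.sum(),P.min(0),P.max(0))
    k=(abs(x-.46)<.05)&(abs(y+.2)<.14)&(z>.11)&(z<.123); P=W[k]; r=cv2.minAreaRect((P[:,:2]*1000).astype(np.float32)); print("beam",n,k.sum(),r)
    if n=="top":
        save("pics/t7.png",im); rimfit(W)
        for X,Y in((.6535,-.252),(.5896,-.249),(.6578,-.1663),(.5938,-.1631)):
            k=(abs(x-X)<.02)&(abs(y-Y)<.02)&(z>.085); print(np.nanmedian(W[k],0).round(4),k.sum())
E
```

```text
t: 40.67
eef_pos: [0.4867, 0.0821, 0.2422]
tcp_rot: [-3.141, -0.0, 3.093]
ft_force: [-0.2, 0.0, 0.0]
grip_width: 0.448
grasp_force: 0.0
t 40.67 pos [0.4867 0.0821 0.2422] rpy deg [-1.7998e+02 -2.0000e-02  1.7719e+02] q [ 0.17  0.2  -0.08  1.29 -0.    0.22] w 38.1 gf 0.0 F [-0.2  0.   0. ]
hous top 176 ((460.4038391113281, -200.1025848388672), (56.94596481323242, 23.991012573242188), 80.99417114257812)
but top 35 [ 0.45034022 -0.22681972  0.13703473] [ 0.47609537 -0.17016149  0.14893792]
beam top 328 ((472.75238037109375, -200.53219604492188), (208.17906188964844, 48.64568328857422), 87.0494155883789)
tote 450 486 535 [ 0.5917 -0.2059 -0.0514] 0.0035944449570585006
[ 0.6515 -0.2525  0.1021] 79
[ 0.5889 -0.2502  0.1022] 79
[ 0.657  -0.1666  0.1021] 78
[ 0.5917 -0.1646  0.102 ] 72
hous side 60 ((459.1659851074219, -195.31924438476562), (55.59724807739258, 24.65681266784668), 88.05702209472656)
but side 64 [ 0.44596086 -0.22108542  0.13075546] [ 0.48006266 -0.16684976  0.1486529 ]
beam side 181 ((466.4842834472656, -196.3162384033203), (208.62109375, 35.506404876708984), 88.50979614257812)
```

View pics/t7.png

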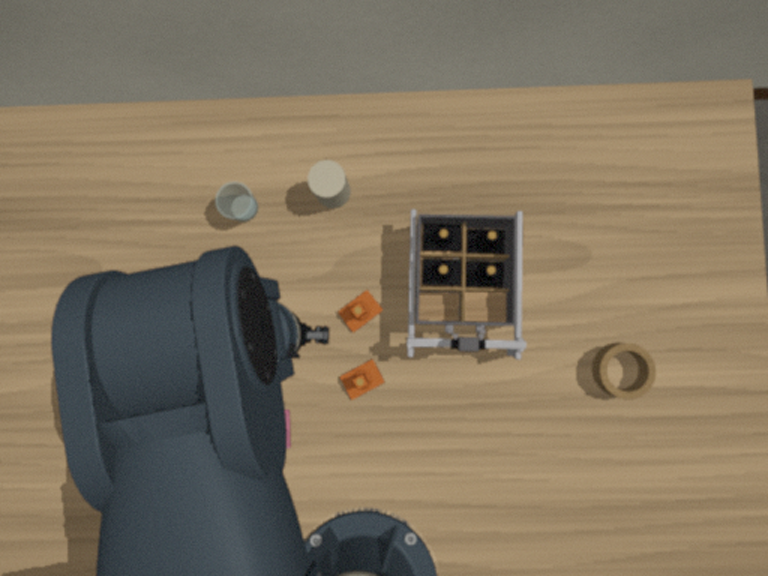

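All four stand in cells with tops at 0.102 m, below the rim, and the bar is parked at (468,343). Now I go above the pinch point.

```bash
python3 -m creep '[[[0,0,0],[0.2,-4,0],1],[[0,0,0],[0.2,-4,0],1],[[0,0,0],[0.2,-4,0],1],[[0,0,0],[0.2,-4,0],1],[[0,0,0],[0.2,-4,0],1],[[0,0,0],[0.2,-4,0],1],[[0,0,0],[0.1,-4,0],1],[[0,0,0],[0,0,0],1],[[0,0,0],[0,0,0],1]]' 25
python3 - <<'E'
from h import *
st(); go((.460,-.199,.21),(.46,-.199,.147),yaw=177.2)
im,d,W,*_=cam("side")
cv2.imwrite("pics/s8.png",cv2.resize(im[110:240,210:350,::-1],None,fx=4.5,fy=4.5,interpolation=cv2.INTER_CUBIC))
E
```

```text
t: 41.9
eef_pos: [0.4597, -0.197, 0.2424]
tcp_rot: [3.141, -0.0, 3.091]
ft_force: [0.4, 0.6, 0.3]
grip_width: 1.0
grasp_force: 0.0
t 41.9 pos [ 0.4597 -0.197   0.2424] rpy deg [ 1.7998e+02 -2.0000e-02  1.7708e+02] q [-0.41  0.22 -0.06  1.3   0.   -0.35] w 85.0 gf 0.0 F [0.4 0.6 0.3]
turn [ 0.   -0.   -0.01]
shift [-0.04 -0.19  3.24] rows>= 1
shift [ 0.  -0.   6.3] rows>= 2
```

View pics/s8.png

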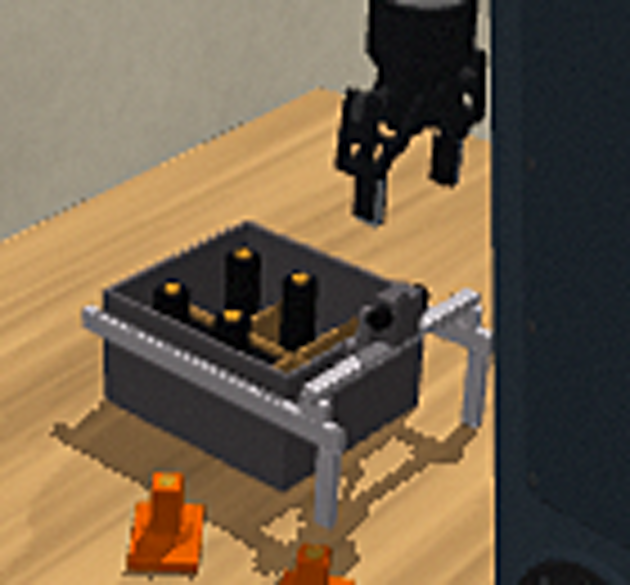

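The open fingers ((370,205), (445,165)) straddle the housing at (390,310), and the buttons face them. Lowering and pinching.

```bash
python3 -m creep '[[[0,0,0],[-0.04,-0.2,2],1],[[0,0,0],[0,0,2.5],1],[[0,0,0],[0,0,2.5],1],[[0,0,0],[0,0,1.5],1],[[0,0,0],[0,0,1],1],[[0,0,0],[0,0,0],1]]' 25
python3 -m creep '[[[0,0,0],[0,0,0],-1],[[0,0,0],[0,0,0],-1],[[0,0,0],[0,0,0],-1],[[0,0,0],[0,0,0],-1],[[0,0,0],[0,0,0],-1],[[0,0,0],[0,0,0],-1]]' 25
python3 -c "
from h import *
st()"
```

```text
t: 42.7
eef_pos: [0.4601, -0.1985, 0.1475]
tcp_rot: [3.141, -0.0, 3.092]
ft_force: [0.3, -0.2, 0.8]
grip_width: 1.001
grasp_force: 0.0
t: 43.45
eef_pos: [0.4609, -0.1982, 0.1488]
tcp_rot: [3.141, 0.002, 3.093]
ft_force: [-1.2, 8.5, 12.7]
grip_width: 0.515
grasp_force: 24.1
t 43.45 pos [ 0.4609 -0.1982  0.1488] rpy deg [1.7994e+02 1.3000e-01 1.7719e+02] q [-0.41  0.26 -0.24  1.07  0.   -0.36] w 43.8 gf 24.1 F [-1.2  8.5 12.7]
```

```bash
python3 -m creep '[[[0,0,0],[0,0.05,-0.1],-1],[[0,0,0],[-0.3,0,0],-1],[[0,0,0],[-0.7,0,0],-1],[[0,0,0],[-1,0,0],-1],[[0,0,0],[0,0,0],-1]]' 25
python3 -c "
from h import *
st()
im,d,W,*_=cam('top');x,y,z=W[...,0],W[...,1],W[...,2]
k=(x<.62)&(x>.4)&(abs(y+.2)<.14)&(abs(y+.2)>.06)&(z>.113)&(z<.123); P=W[k]; r=cv2.minAreaRect((P[:,:2]*1000).astype(np.float32)); print(r)"
```

```text
t: 44.08
eef_pos: [0.4813, -0.1992, 0.1491]
tcp_rot: [3.141, 0.001, 3.092]
ft_force: [1.4, 4.5, 6.3]
grip_width: 0.512
grasp_force: 29.0
t 44.08 pos [ 0.4813 -0.1992  0.1491] rpy deg [1.7999e+02 8.0000e-02 1.7718e+02] q [-0.39  0.3  -0.19  1.08  0.   -0.34] w 43.5 gf 29.0 F [1.4 4.5 6.3]
((484.9612121582031, -117.72450256347656), (37.02137756347656, 10.577229499816895), 88.5320816040039)
```

```bash
python3 -m creep '[[[0,0,0],[-1.0,0,0],-1],[[0,0,0],[-1.6,0,0],-1],[[0,0,0],[-1.6,0,0],-1],[[0,0,0],[-1.6,0,0],-1],[[0,0,0],[-1.6,0,0],-1],[[0,0,0],[-1.6,0,0],-1],[[0,0,0],[-1.6,0,0],-1],[[0,0,0],[-1.6,0,0],-1],[[0,0,0],[-1.6,0,0],-1],[[0,0,0],[-1.6,0,0],-1],[[0,0,0],[-1.6,0,0],-1],[[0,0,0],[-1.2,0,0],-1],[[0,0,0],[-0.6,0,0],-1],[[0,0,0],[0,0,0],-1],[[0,0,0],[0,0,0],-1]]' 25
python3 -c "
from h import *
st()
s=manip.state()['eef_pos'];print('bar travel',np.hypot(*(s[:2]-[.4605,-.1985])))
im,d,W,*_=cam('side');save('pics/s9.png',im)"
```

```text
t: 46.0
eef_pos: [0.6686, -0.2085, 0.1491]
tcp_rot: [-3.142, 0.001, 3.092]
ft_force: [1.2, 2.0, 5.4]
grip_width: 0.511
grasp_force: 28.7
t 46.0 pos [ 0.6686 -0.2085  0.1491] rpy deg [-1.8000e+02  8.0000e-02  1.7717e+02] q [-0.3   0.67  0.4   1.3   0.   -0.25] w 43.4 gf 28.7 F [1.2 2.  5.4]
bar travel 0.20834659375637768
```

View pics/s9.png

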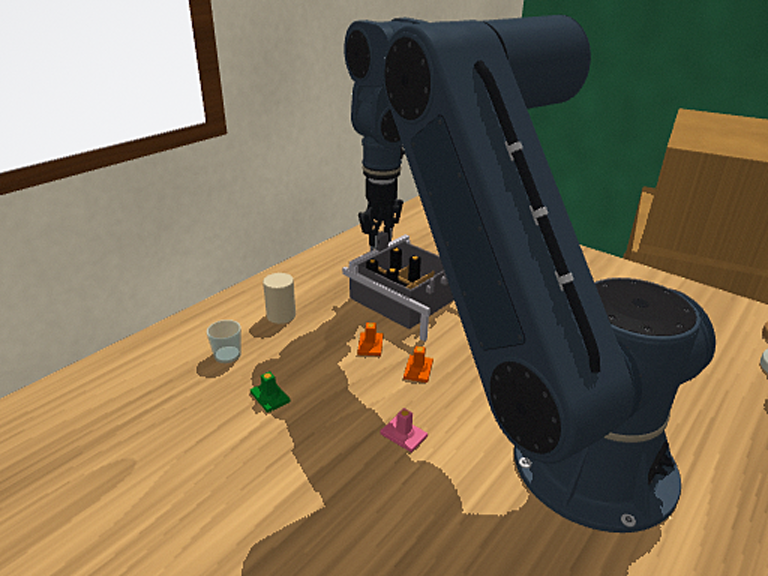

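The bar is near the far end ((390,245)) and all four sticks still stand. I push on gently to the stop.

```bash
python3 -m creep '[[[0,0,0],[-0.3,0,0],-1],[[0,0,0],[-0.3,0,0],-1],[[0,0,0],[-0.2,0,0],-1],[[0,0,0],[0,0,0],-1],[[0,0,0],[0,0,0],-1]]' 25
python3 -m creep '[[[0,0,0],[-0.2,0,0],-1],[[0,0,0],[0,0,0],-1],[[0,0,0],[0,0,0],-1]]' 25
```

```text
t: 46.68
eef_pos: [0.6765, -0.2089, 0.1491]
tcp_rot: [-3.142, 0.001, 3.092]
ft_force: [0.7, 3.1, 6.3]
grip_width: 0.511
grasp_force: 28.9
t: 47.05
eef_pos: [0.6776, -0.2089, 0.1491]
tcp_rot: [3.142, -0.001, 3.092]
ft_force: [-6.7, 3.2, 10.3]
grip_width: 0.509
grasp_force: 29.8
```

The stop is reached (-6.7 N). Sweeping back to the park.

```bash
python3 -m creep '[[[0,0,0],[1.0,0,0],-1],[[0,0,0],[1.6,0,0],-1],[[0,0,0],[1.6,0,0],-1],[[0,0,0],[1.6,0,0],-1],[[0,0,0],[1.6,0,0],-1],[[0,0,0],[1.6,0,0],-1],[[0,0,0],[1.6,0,0],-1],[[0,0,0],[1.6,0,0],-1],[[0,0,0],[1.6,0,0],-1],[[0,0,0],[1.6,0,0],-1],[[0,0,0],[1.6,0,0],-1],[[0,0,0],[1.6,0,0],-1],[[0,0,0],[1.6,0,0],-1],[[0,0,0],[0.8,0,0],-1],[[0,0,0],[0.5,0,0],-1],[[0,0,0],[0,0,0],-1],[[0,0,0],[0,0,0],-1]]' 25
python3 -c "
from h import *
st(); go((.460,-.1985,.149))"
```

```text
t: 49.18
eef_pos: [0.4634, -0.1983, 0.1491]
tcp_rot: [3.141, 0.001, 3.092]
ft_force: [-1.3, 4.4, 9.5]
grip_width: 0.515
grasp_force: 29.6
t 49.17 pos [ 0.4634 -0.1983  0.1491] rpy deg [1.7999e+02 3.0000e-02 1.7717e+02] q [-0.4   0.26 -0.24  1.07  0.   -0.36] w 43.7 gf 29.6 F [-1.3  4.4  9.5]
shift [ 0.34 -0.04  0.  ] rows>= 1
```

```bash
python3 -m creep '[[[0,0,0],[0.2,0,0],-1],[[0,0,0],[0.15,0,0],-1],[[0,0,0],[0,0,0],-1],[[0,0,0],[0,0,0],-1]]' 25
python3 -m creep '[[[0,0,0],[0,0,0],1],[[0,0,0],[0,0,0],1],[[0,0,0],[0,0,0],1],[[0,0,0],[0,0,0],1],[[0,0,0],[0,0,0],1],[[0,0,0],[0,0,-2],1],[[0,0,0],[0,0,-4],1],[[0,0,0],[0,0,-4],1],[[0,0,0],[0,0,-2],1],[[0,0,0],[2,5,0],1],[[0,0,0],[0,5,0],1],[[0,0,0],[0,5,0],1],[[0,0,0],[0,5,0],1],[[0,0,0],[0,5,0],1],[[0,0,0],[0,0,0],1],[[0,0,0],[0,0,0],1]]' 25
python3 - <<'E'
from h import *
st()
im,d,W,*_=cam("top"); save("pics/t10.png",im)
x,y,z=W[...,0],W[...,1],W[...,2]
k=(abs(x-.46)<.05)&(abs(y+.2)<.05)&(z>.15)&(z<.163); r=cv2.minAreaRect((W[k][:,:2]*1000).astype(np.float32)); print("hous",r)
for X,Y in((.6535,-.252),(.5896,-.249),(.6578,-.1663),(.5938,-.1631)):
    k=(abs(x-X)<.02)&(abs(y-Y)<.02)&(z>.085); print(np.nanmedian(W[k],0).round(4),k.sum())
E
```

```text
t: 49.68
eef_pos: [0.4605, -0.1981, 0.1491]
tcp_rot: [3.141, 0.001, 3.092]
ft_force: [1.9, 5.0, 5.9]
grip_width: 0.51
grasp_force: 28.9
t: 51.68
eef_pos: [0.452, 0.0523, 0.2686]
tcp_rot: [-3.141, -0.0, 3.093]
ft_force: [-0.9, -0.1, 0.4]
grip_width: 1.002
grasp_force: 0.0
t 51.67 pos [0.452  0.0523 0.2686] rpy deg [-179.98   -0.    177.2 ] q [ 0.12  0.12 -0.11  1.34 -0.    0.16] w 85.1 gf 0.0 F [-0.9 -0.1  0.4]
hous ((460.04974365234375, -199.80291748046875), (56.27323913574219, 23.055618286132812), 84.58029174804688)
[ 0.6517 -0.2528  0.1023] 79
[ 0.5889 -0.2501  0.1024] 78
[ 0.6568 -0.1665  0.1023] 78
[ 0.5918 -0.1645  0.1022] 72
```

View pics/t10.png

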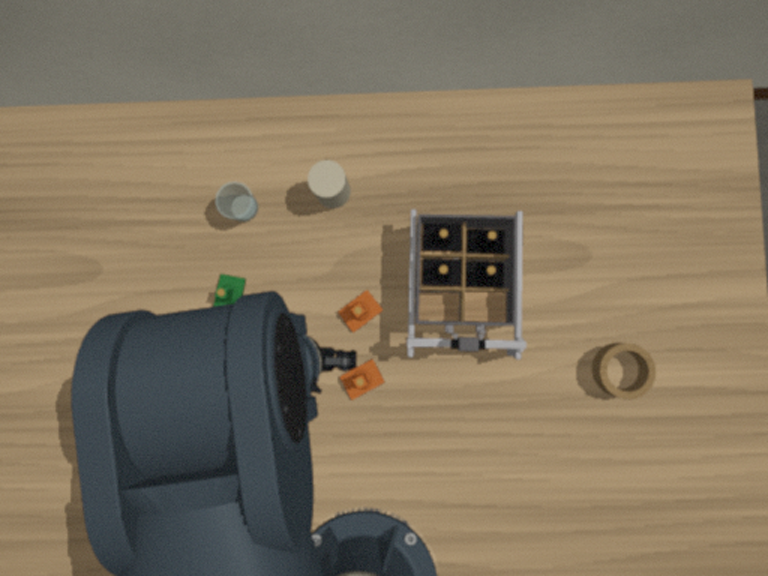

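The bar is back at its parked place (468,343), all four sticks stand in their cells, and the gripper is clear. Handing in.

```bash
python3 -c "
from station import manip
print(manip.finish_job())"
```

```text
the job is handed in; nothing more can be done
None
```

All four candlesticks on the bench are packed upright below the rim, the bar was swept to its far stop and parked again, and the job is handed in at about 52 s; the judge returned no verdict.

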